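Cover the red ink on the ink carousel

TASK

The red ink must not dry out: by pushing on one of the wooden arms, turn the four-armed ink carousel until the red pot stands at the place the lid swings to, right in front of the lid's brass post. Then push the lid's bar round until it stops, so that the brass lid covers the red pot completely. Only push, do not touch any of the ink pots, and leave the loose things standing around where they are.

Things in the scene. Friction and masses are not known exactly. Their poses are not given: they have to be found in the camera images.
- station: Fixed wooden board on the table, 330 mm (its x) by 380 mm (its y, from -165 to +215 mm), 12 mm thick. Origin: on the table's surface, straight below the ink carousel's vertical turning axis. The carousel is a dark wooden cross of four arms, 90 degrees apart, each with an ink pot. Seen from above, counter-clockwise from the red pot: blue, black, ochre.
- carousel (a joint): Turn of the carousel (rad), growing counter-clockwise from above. It turns endlessly either way, with light friction (about 1 N at an arm's end), and stays where it is left. 0 (or any whole number of turns) when the red pot's arm points along the board's +y, at the lid's pivot: there the red pot must stand.
- red_arm_tip (a point): Middle of the end face of the red pot's arm. Each arm is 24 mm wide, reaches 145 mm from the axis and lies 44 to 64 mm above the table; below it are 32 mm of free space to the board, between the arms all is open outside a hub of 30 mm radius. The last 50 mm of each arm is bare: push there.
- top_red (a point): Centre of the top of the red ink pot (white porcelain, red filling): 68 mm from the carousel's axis, 82 mm above the table, pot 42 mm across, on a wooden seat 52 mm across.
- pot_red: The pot with red ink, seated on its arm and carried round with it; not to be touched. Origin at the centre of its underside, 64 mm above the table.
- pot_blue: The pot with blue ink; not to be touched. Origin as for the red pot.
- pot_black: The pot with black ink; not to be touched. Origin as for the red pot.
- pot_ochre: The pot with ochre ink; not to be touched. Origin as for the red pot.
- lid (a joint): Swing of the lid about its brass post (rad): 0 closed against its built-in stop, growing as it swings open (clockwise seen from above, towards the board's -x side). It stays where it is left; light friction (about 1 N at the bar's middle). At the start it is open by 1.5 to 2 rad.
- lid_pivot (a point): On the lid's vertical axis, 93 mm above the table: brass post of 16 mm radius at the top, at (0, 185 mm) in the board's frame, top 102 mm above the table.
- lid_bar (a point): Middle of the lid's straight brass bar, 60 mm from the lid's axis. The bar is 12 mm wide and lies between 86 and 100 mm above the table; free sides from 16 to 85 mm from the axis.
- lid_disc (a point): Centre of the lid: a brass disc, 64 mm across, 86 to 96 mm above the table, at the end of the bar, 117 mm from the lid's axis, with a small wooden knob on top (to 108 mm). It passes 4 mm above the pots.
- lid_place (a point): Fixed point 91 mm above the table where the disc's centre lies when the lid is closed: at (0, 68 mm) in the board's frame.
- seal: Loose green stone seal, 24x24x52 mm, standing on the board's corner; leave alone. Origin at the centre of its underside.
- dropper: Loose blue porcelain jar with brass cap, 30 mm across, 45 mm tall, on another corner of the board; leave alone. Origin at the centre of its underside.
- brush: Loose flat brush lying at the right of the table; leave alone.
- water_cup: Loose white cup, 72 mm across, 75 mm tall; leave alone. Origin at its underside.
- ink_bottle: Loose amber bottle, 56 mm across, 110 mm tall; leave alone. Origin at its underside.
- size_jar: Loose white jar with dark cap, 64 mm across, 80 mm tall; leave alone. Origin at its underside.
- paperweight: Loose dark wooden bar 140x28x22 mm; leave alone. Origin at its underside.
- inkstick: Loose black ink stick 90x24x12 mm; leave alone. Origin at its underside.

How it is judged:
By the outcome, as a careful person would: the job done as asked, in the order asked, and still so for the second after the job is handed in, with the robot touching nothing.
It also fails if it takes over 72 s, if anything falls off the work surface, if the arm or the gripper's body presses on something with over 40 N, if the wrist force passes 120 N, or if a joint passes its speed limit or range.

ROBOT

A 6-joint arm with a two-finger parallel gripper is mounted at the origin on the work surface. World frame = base frame: x ahead of the robot, y to its left, z up, the work surface at z = 0. Lengths are in m, angles in rad, forces in N, time in s.
With the tool pointing down it reaches from about 0.325 to 0.75 m from the base axis. Payload 7.6 kg.
Tool frame: the origin (TCP) lies midway between the tips of the shut fingers; the grasp point (between the pads) lies 19 mm behind it; z points along the fingers, x is the direction in which the jaws open and shut, and the axes are right-handed (so a half turn about z gives the same grasp; the last joint's range is limited). The gripper opens to 85 mm and grips with 20 to 120 N. Pads are 22 mm wide; open, the fingers measure 114 mm over their backs; the gripper's body (76 mm by 85 mm) begins 54 mm behind the grasp point. The pads swing forward as they close: fully open they stand 13 mm farther back than shut.
Start: joints at [-1.294, 0.052, 1.401, -0, 1.689, -0.07], TCP at [0.178, -0.494, 0.208] pointing down, gripper open.
Joint ranges: [-2.9, 2.9], [-0.91, 2.17], [0.12, 2.37], [-1.06, 4.2], [0.26, 2.73], [-2.93, 2.93]. Speed limits (rad/s): [2.57, 2.57, 3.01, 3.14, 3.14, 3.14].

INTERFACE

Orientations are given as a 3x3 rotation matrix whose columns are the frame's x, y, z axes.
In Python, from station import bot gives the robot as it stands. The module is installed in compiled form; this text tells all that it offers.
- The arm moves only by the shell command python3 -m inch 'ROWS'. ROWS is JSON, a list of rows, each a list of 3 entries, a list of its own where there are three numbers: the shift along the tool's x, y, z in mm, then the turn about the tool's z in rad, then the closure, from 0 (fully open) to 1 (shut). In form: [[[tx, ty, tz], twist, fingers], ...]. A call has 1 to 8 rows; each row shifts and turns the commanded pose from where the row before left it, along the tool's axes as they then stand; what a row does not reach is not made up. A row lasts 1/12 s, in which the tool goes at most 41.7 mm and 7.16 degrees, less where a joint would pass 70% of its speed; a pose out of reach is approached as far as the arm can. A call with a gripper value outside its range is refused whole. The fingers move at their own pace and stop on an object; the grip force is fixed at half the most. Time passes only in rows, so rows that do not move let the fingers close. It gives the time, the measured TCP pose, the force and the opening at its end, in the units of the state.
- bot.state(): the state, without advancing time (a new reading comes with each control period).
- bot.read_camera(name): name is "scene" or "side" or "wrist"; returns the picture (384x512x3 uint8, red, green, blue); there is no depth.
- bot.camera_info(name): a dict with "fx", "fy", "cx", "cy" (pixels), "k1" (the pictures are not rectified: a ray, as slopes to the right and down, at radius r is drawn at 1 + k1 r^2 times it, then the intrinsics apply), "pose" (4x4, takes a point from camera to world coordinates). Camera axes: x right, y down, z forward; pixel columns grow to the right and rows downward; lengths in m; the calibration is good to about 2 mm. A picture is of the moment at which its call begins: read the wrist's pose just before it. camera_info takes no time and is no camera call; for the wrist camera it gives the pose at the moment of the call.
- bot.job_done(): hands the job in, once; it reports no verdict.
The state is a dict: "time_s": time; "q": joint angles; "qvel": joint speeds; "effort": joint torques, N m; "ee_pos": TCP position; "orientation": TCP orientation; "wrist_force": force on the tool from outside, world axes, zero at the start; "ft_torque": the same for the moment, N m; "gripper_width": finger opening in m.
Only numpy, scipy, OpenCV 4.12 (cv2) and the standard library are available. Lean on these libraries where they do the work, as an engineer would, in place of code of your own. Each camera call takes 0.05 s, during which the arm holds its last target.

## Working session

There is one attempt and no reset: what is moved stays moved. The work goes in short steps, Python scripts to look and compute and a shell command to move; the robot and the scene stay as the last step left them, time stands still between calls to the robot, and variables do not carry over. Pictures are saved under pics/ and viewed, and the job is handed in when it is done.

```bash
mkdir -p pics; python3 - <<'E'
from station import bot
import cv2
s=bot.state();print(s['time_s'],s['ee_pos'],s['orientation'],s['gripper_width'])
for n in("scene","side"):
    i=bot.camera_info(n);print(n,i)
    cv2.imwrite(f'pics/{n}0.png',bot.read_camera(n)[:,:,::-1])
E
```

```text
0.0 [ 0.17837851 -0.49339971  0.20665853] [[ 3.39868821e-01 -9.40472752e-01 -4.32471026e-04]
 [-9.40471486e-01 -3.39869075e-01  1.54819124e-03]
 [-1.60301521e-03 -1.19455264e-04 -9.99998708e-01]] 0.08549306505257742
scene {'fx': 424.9290705611213, 'fy': 424.9290705611213, 'cx': 255.14636417084097, 'cy': 184.6023577193346, 'k1': 0.023281583090534352, 'pose': array([[ 0.20241344,  0.6304504 , -0.7493738 ,  1.57404839],
       [ 0.9792825 , -0.12571177,  0.15875242, -0.23771584],
       [ 0.00588042, -0.76598227, -0.6428348 ,  0.94401983],
       [ 0.        ,  0.        ,  0.        ,  1.        ]])}
side {'fx': 403.9058346451592, 'fy': 403.9058346451592, 'cx': 250.94501872346763, 'cy': 196.4619916056754, 'k1': -0.1252701398197427, 'pose': array([[-0.87613227, -0.29106662,  0.38428176,  0.01155689],
       [-0.48205824,  0.52322803, -0.70274625,  1.01880295],
       [ 0.00347899, -0.80094485, -0.59872802,  0.94378918],
       [ 0.        ,  0.        ,  0.        ,  1.        ]])}
```

View pics/scene0.png

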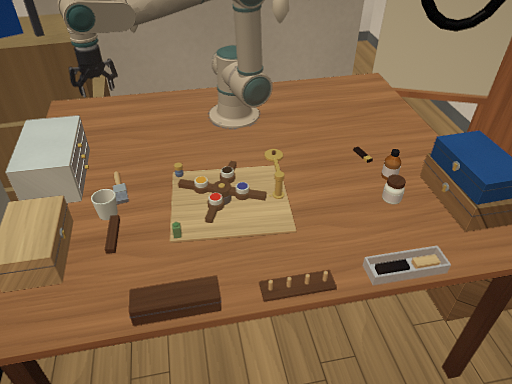

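View pics/side0.png

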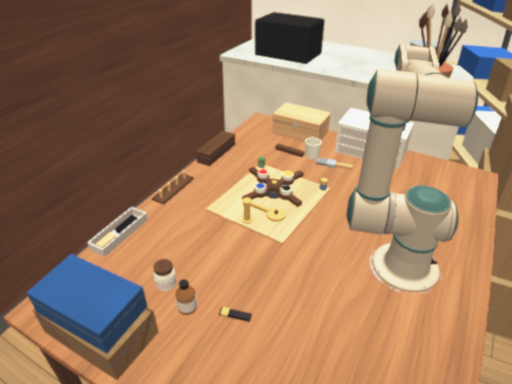

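```bash
python3 - <<'E'
import cv2
a=cv2.imread('pics/scene0.png')[140:250,160:305];cv2.imwrite('pics/sc_z.png',cv2.resize(a,None,fx=5.4,fy=5.4,interpolation=2))
a=cv2.imread('pics/side0.png')[145:245,200:345];cv2.imwrite('pics/si_z.png',cv2.resize(a,None,fx=5.4,fy=5.4,interpolation=2))
E
```

```text
(no output)
```

View pics/sc_z.png

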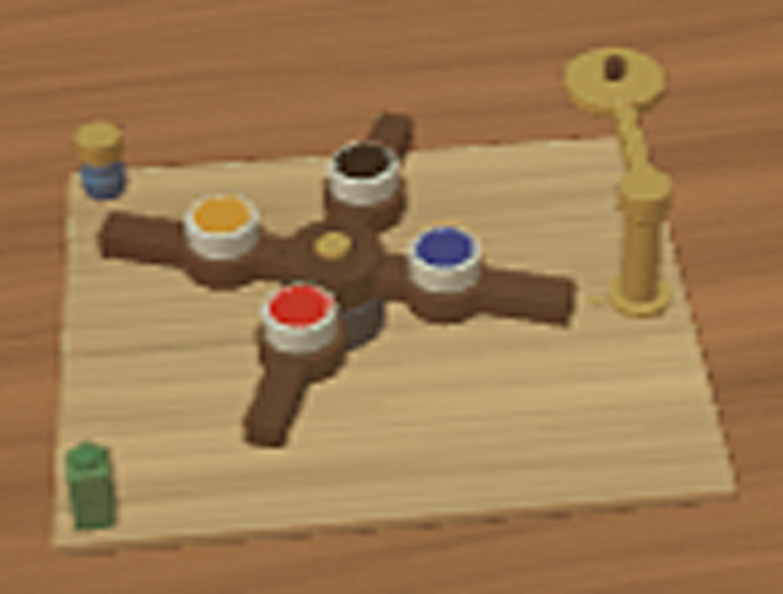

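View pics/si_z.png

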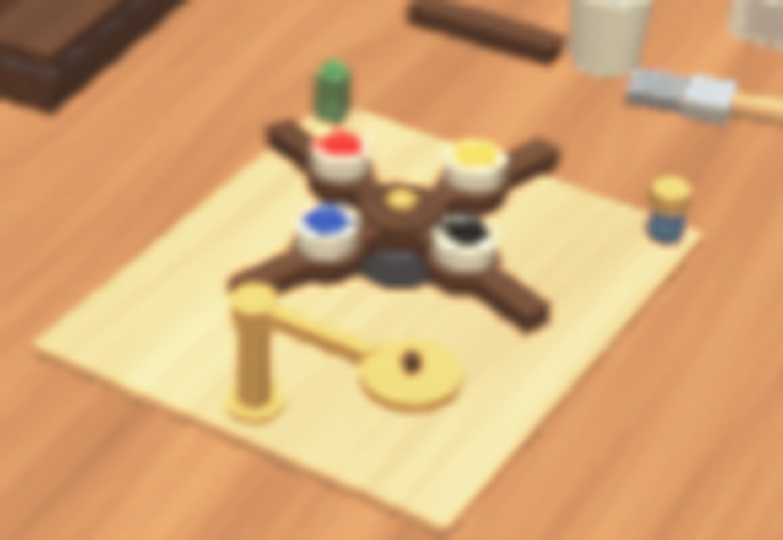

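```bash
cat > h.py <<'E'
import numpy as np, cv2
from station import bot
def proj(n,P,info=None):
    i=info or bot.camera_info(n);T=np.linalg.inv(i['pose']);P=np.atleast_2d(P)
    c=P@T[:3,:3].T+T[:3,3];s=c[:,:2]/c[:,2:];r=(s**2).sum(1,keepdims=True)
    s=s*(1+i['k1']*r);return s*[i['fx'],i['fy']]+[i['cx'],i['cy']]
def st2w(p,P):
    P=np.atleast_2d(P);c,s=np.cos(p[2]),np.sin(p[2]);return np.c_[P[:,0]*c-P[:,1]*s+p[0],P[:,0]*s+P[:,1]*c+p[1],P[:,2]]
def feats(p):
    # p: x y yaw car lid ; station frame
    d={}
    for n,sx,sy in(('pp',.165,.215),('mp',-.165,.215),('mm',-.165,-.165),('pm',.165,-.165)): d[n]=[sx,sy,.012]
    for k,n in enumerate(('red','blue','black','ochre')):
        a=p[3]+np.pi/2*(k+1); d[n]=[.068*np.cos(a),.068*np.sin(a),.082]
        d[n+'_tip']=[.145*np.cos(a),.145*np.sin(a),.054]
    d['hub']=[0,0,.066]; d['post']=[0,.185,.102]
    a=-np.pi/2-p[4]; d['disc']=[.117*np.cos(a),.185+.117*np.sin(a),.096]; d['bar']=[.06*np.cos(a),.185+.06*np.sin(a),.100]
    return {k:st2w(p,v)[0] for k,v in d.items()}
E
cat > fit.py <<'E'
from h import *
from scipy.optimize import least_squares
z=lambda u,o:(np.array(u)+.5)/5.4-.5+o
S=dict(mm=(72,172),pm=(57,541),pp=(733,490),mp=(618,140),red=(300,305),ochre=(222,215),black=(366,160),blue=(445,247),disc=(615,79),post=(646,187))
D=dict(pp=(35,345),mp=(447,530),mm=(703,235),red=(340,147),ochre=(475,155),black=(466,232),blue=(327,222),disc=(411,372),post=(254,298))
O=[('scene',k,z(v,(160,140))) for k,v in S.items()]+[('side',k,z(v,(200,145))) for k,v in D.items()]
I={n:bot.camera_info(n) for n in('scene','side')}
def res(p):
    f=feats(p);return np.concatenate([proj(n,f[k],I[n])[0]-u for n,k,u in O])
r=least_squares(res,[.5,-.3,0,-1.9,1.8],loss='soft_l1');print(r.x,r.cost)
for (n,k,u),e in zip(O,res(r.x).reshape(-1,2)):print(n,k,e.round(1))
np.save('p.npy',r.x)
for k,v in feats(r.x).items():print(k,v.round(3))
E
python3 fit.py
```

```text
[ 0.53876882 -0.12846187 -0.0879318  -1.90033475  1.56918918] 7.09845773814043
scene mm [-0.2  0. ]
scene pm [-1.   0.7]
scene pp [ 1.  -0.2]
scene mp [ 5.  -1.1]
scene red [-0.   0.5]
scene ochre [-0.   0.3]
scene black [-0.6  0.6]
scene blue [0.1 0.4]
scene disc [ 0.1 -0.4]
scene post [-0.1 -0.4]
side pp [-0.6 -0.2]
side mp [-0.  -0.2]
side mm [ 0.6 -0.1]
side red [ 0.5 -0.1]
side ochre [0.2 0.4]
side black [0.3 0.5]
side blue [0.  0.2]
side disc [ 0.  -0.1]
side post [-0.   0.2]
pp [0.722 0.071 0.012]
mp [0.393 0.1   0.012]
mm [ 0.36  -0.278  0.012]
pm [ 0.689 -0.307  0.012]
red [ 0.601 -0.156  0.082]
red_tip [ 0.671 -0.187  0.054]
blue [ 0.566 -0.066  0.082]
blue_tip [0.598 0.004 0.054]
black [ 0.477 -0.101  0.082]
black_tip [ 0.406 -0.07   0.054]
ochre [ 0.511 -0.191  0.082]
ochre_tip [ 0.48  -0.261  0.054]
hub [ 0.539 -0.128  0.066]
post [0.555 0.056 0.102]
disc [0.438 0.066 0.096]
bar [0.495 0.061 0.1  ]
```

```bash
cat > go.py <<'E'
from h import *
import sys
def to(w,ang=None):
    s=bot.state();R=s['orientation'];d=R.T@(np.array(w)-s['ee_pos'])*1000
    out=d.round(1)
    if ang is not None:
        c=np.arctan2(R[1,0],R[0,0]);t=-(ang-c);t=(t+np.pi)%(2*np.pi)-np.pi
        return out,round(t,3)
    return out
E
python3 - <<'E'
from go import *
p=np.load('p.npy');h=p[:2];a=p[2]+p[3]+2*np.pi  # ochre angle
a=p[2]+p[3]+np.pi/2*4
r=np.array([np.cos(a),np.sin(a)]);t=np.array([-r[1],r[0]])
g=h+.125*r-.042*t;print(np.degrees(a)%360,g,to([*g,.2066],a), bot.state()['q'])
E
```

```text
246.08071827820942 [ 0.44969473 -0.2256977 ] (array([-159.6, -346.2,    0.4]), np.float64(0.764)) [-1.29430939e+00  5.28088821e-02  1.40160370e+00 -2.16148709e-05
  1.68862847e+00 -7.02735767e-02]
```

```bash
python3 -m inch '[[[-16,-34.6,0],0,1],[[-16,-34.6,0],0,1],[[-16,-34.6,0],0,1],[[-16,-34.6,0],0,1],[[-16,-34.6,0],0,1],[[-16,-34.6,0],0,1],[[-16,-34.6,0],0,1],[[-16,-34.6,0],0,1]]'
python3 -m inch '[[[-16,-34.6,0],0,1],[[-16,-34.6,0],0,1],[[0,0,0],0.11,1],[[0,0,0],0.11,1],[[0,0,0],0.11,1],[[0,0,0],0.11,1],[[0,0,0],0.11,1],[[0,0,0],0.11,1]]'
python3 -m inch '[[[0,0,0],0.104,1],[[0,0,30],0,1],[[0,0,30],0,1],[[0,0,30],0,1],[[0,0,0],0,1]]'
python3 - <<'E'
from go import *
p=np.load('p.npy');h=p[:2];a=p[2]+p[3]+2*np.pi
r=np.array([np.cos(a),np.sin(a)]);t=np.array([-r[1],r[0]])
g=h+.125*r-.042*t;print(to([*g,.048],a), bot.state()['q'],bot.state()['gripper_width'])
for n in("scene","wrist"): cv2.imwrite(f'pics/{n}1.png',cv2.resize(bot.read_camera(n)[:,:,::-1],None,fx=1.5,fy=1.5))
E
```

```text
time_s: 0.77
ee_pos: [0.3962, -0.2776, 0.2072]
orientation: [[0.34, -0.941, -0.0], [-0.941, -0.34, 0.0], [-0.0, 0.0, -1.0]]
wrist_force: [0.0, -0.3, 0.6]
gripper_width: -0.0001
time_s: 1.43
ee_pos: [0.4493, -0.2255, 0.207]
orientation: [[-0.313, -0.95, -0.001], [-0.95, 0.313, 0.0], [-0.0, 0.001, -1.0]]
wrist_force: [0.2, -0.1, 0.4]
gripper_width: 0.0
time_s: 1.85
ee_pos: [0.4462, -0.2238, 0.1108]
orientation: [[-0.405, -0.914, -0.01], [-0.914, 0.405, 0.006], [-0.001, 0.012, -1.0]]
wrist_force: [-0.1, 0.1, -0.9]
gripper_width: -0.0001
(array([ 0.5, -4.7, 62.7]), np.float64(0.0)) [-5.38743516e-01  4.20691406e-02  1.60572787e+00 -5.00811789e-05
  1.50548218e+00  1.44928493e+00] -9.756872147406201e-05
```

View pics/wrist1.png

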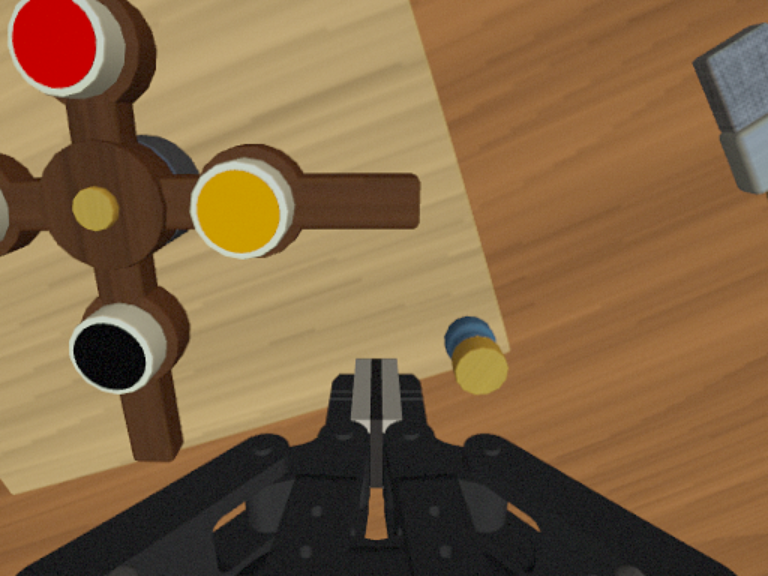

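View pics/scene1.png

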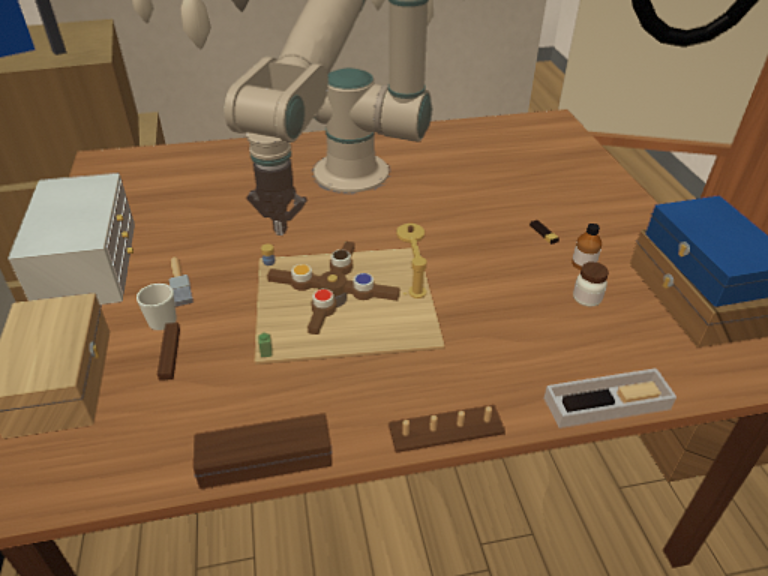

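```bash
python3 -m inch '[[[7,0,20],0,1],[[0,0,20],0,1],[[0,0,17],0,1],[[0,0,0],0,1],[[0,0,0],0,1]]'
python3 - <<'E'
from go import *
p=np.load('p.npy');h=p[:2];a=p[2]+p[3]+2*np.pi
r=np.array([np.cos(a),np.sin(a)]);t=np.array([-r[1],r[0]])
g=h+.132*r-.023*t;print(to([*g,.05],a))
E
```

```text
time_s: 2.37
ee_pos: [0.4474, -0.2325, 0.0623]
orientation: [[-0.405, -0.914, 0.001], [-0.914, 0.405, -0.001], [0.0, -0.002, -1.0]]
wrist_force: [-0.8, -0.1, 0.2]
gripper_width: 0.0001
(array([ -0.2, -18.4,  12.3]), np.float64(0.0))
```

```bash
python3 -m inch '[[[0,0,10.5],0,1],[[0,0,0],0,1],[[0,-6,0],0,1],[[0,-6,0],0,1],[[0,-6,0],0,1],[[0,0,0],0,1]]'
python3 -m inch '[[[1.4,-10.6,0],-0.08,1],[[1.4,-10.6,0],-0.08,1],[[1.4,-10.6,0],-0.08,1],[[1.4,-10.6,0],-0.08,1],[[1.4,-10.6,0],-0.08,1],[[1.4,-10.6,0],-0.08,1],[[1.4,-10.6,0],-0.08,1],[[1.4,-10.6,0],-0.08,1]]'
python3 - <<'E'
from go import *
p=np.load('p.npy');h=p[:2];s=bot.state();R=s['orientation']
print((R.T@np.r_[s['ee_pos'][:2]-h,0])*1000, s['q'])
a=bot.read_camera('scene')[140:250,160:305,::-1];cv2.imwrite('pics/sc2.png',cv2.resize(a,None,fx=5.4,fy=5.4,interpolation=2))
cv2.imwrite('pics/w2.png',bot.read_camera('wrist')[:,:,::-1])
E
```

```text
time_s: 2.87
ee_pos: [0.4644, -0.24, 0.0506]
orientation: [[-0.405, -0.914, 0.001], [-0.914, 0.405, -0.001], [0.0, -0.002, -1.0]]
wrist_force: [-0.8, 0.3, -0.2]
gripper_width: 0.0001
time_s: 3.53
ee_pos: [0.5448, -0.2619, 0.05]
orientation: [[0.225, -0.974, -0.0], [-0.974, -0.225, -0.0], [0.0, 0.0, -1.0]]
wrist_force: [-0.4, -0.3, 0.6]
gripper_width: -0.0002
[1.31436384e+02 2.40720450e+01 1.03012967e-02] [-5.09181626e-01  3.74946809e-01  1.34884844e+00 -9.97925606e-05
  1.41781022e+00  8.35074205e-01]
```

View pics/sc2.png

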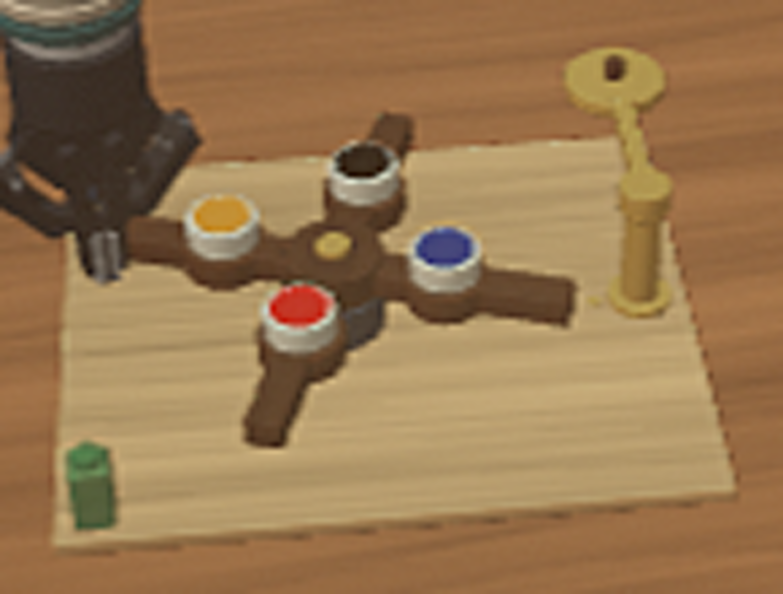

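View pics/w2.png

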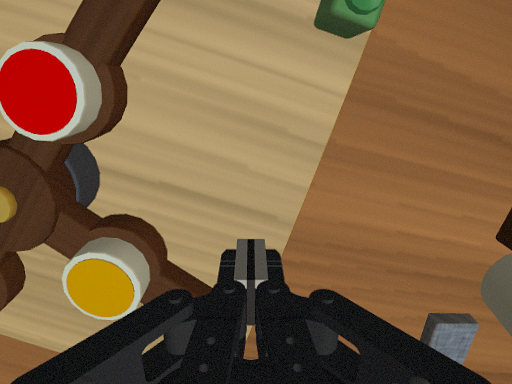

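```bash
python3 - <<'E'
from go import *
p=np.load('p.npy');s=bot.state();f=feats(p);print(s['time_s'],s['ee_pos'],s['q'])
for P in(s['ee_pos'],f['ochre_tip'],f['hub']):print(((proj('scene',P)[0]-[160,140]+.5)*5.4-.5).round(0),proj('wrist',P)[0].round(0),proj('side',P)[0].round(0))
a=bot.read_camera('scene')[100:250,130:330,::-1];cv2.imwrite('pics/sc3.png',cv2.resize(a,None,fx=4,fy=4,interpolation=2))
a=bot.read_camera('side')[100:250,200:400,::-1];cv2.imwrite('pics/si3.png',cv2.resize(a,None,fx=4,fy=4,interpolation=2))
E
```

```text
3.6333 [ 0.54522972 -0.26163212  0.04996605] [-5.08505675e-01  3.75175829e-01  1.34863894e+00  9.57606098e-05
  1.41731611e+00  8.37931629e-01]
[111. 310.] [250. 230.] [287. 170.]
[103. 235.] [226. 324.] [302. 173.]
[334. 253.] [ -0. 201.] [274. 183.]
```

View pics/sc3.png

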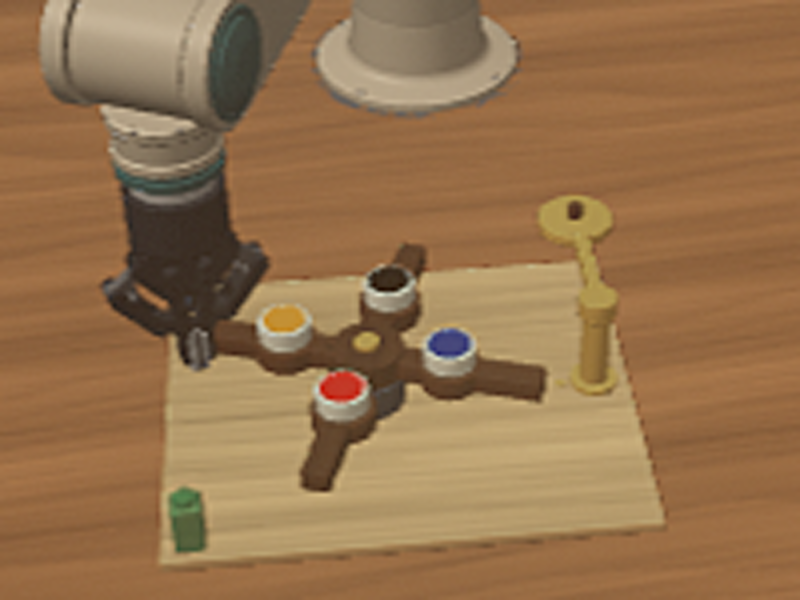

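View pics/si3.png

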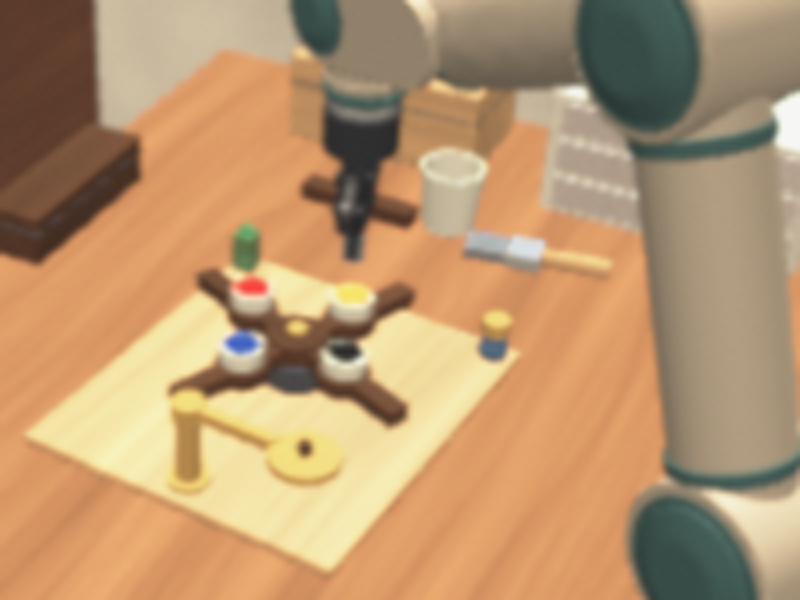

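```bash
python3 - <<'E'
from go import *
s=bot.state();e=s['ee_pos'];print(bot.camera_info('wrist'))
for dz in(0,.01,.02,.03):
  P=e+[0,0,dz];print(dz,((proj('scene',P)[0]-[130,100]+.5)*4-.5).round(0),((proj('side',P)[0]-[200,100]+.5)*4-.5).round(0),proj('wrist',P)[0].round(0))
a=bot.read_camera('scene')[165:205,160:200,::-1];b=bot.read_camera('side')[140:180,268:308,::-1]
cv2.imwrite('pics/z4.png',cv2.resize(np.hstack([a,b]),None,fx=10,fy=10,interpolation=0))
E
```

```text
{'fx': 323.24594328377185, 'fy': 323.24594328377185, 'cx': 250.425183039489, 'cy': 189.31310105287898, 'k1': -0.07679282502283133, 'pose': array([[ 0.22031353, -0.92253135, -0.31685622,  0.62366733],
       [-0.97542804, -0.20884729, -0.07016376, -0.24408103],
       [-0.00144629,  0.32452847, -0.94587482,  0.21572861],
       [ 0.        ,  0.        ,  0.        ,  1.        ]])}
0 [202. 389.] [351. 280.] [250. 230.]
0.01 [200. 379.] [351. 272.] [250. 239.]
0.02 [199. 370.] [352. 264.] [250. 248.]
0.03 [198. 360.] [352. 255.] [250. 258.]
```

View pics/z4.png

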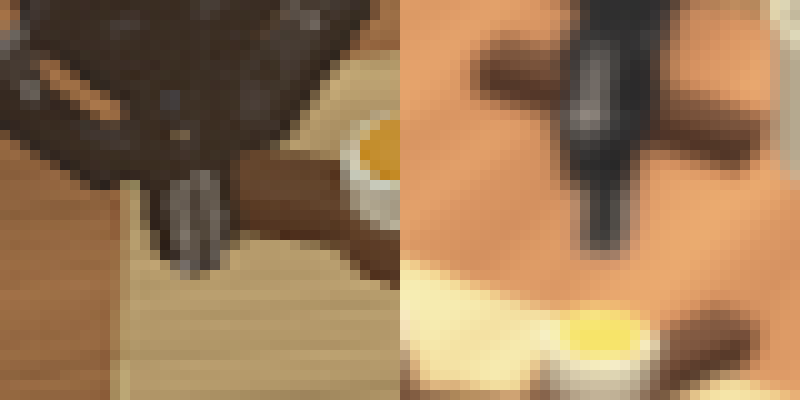

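```bash
python3 - <<'E'
from go import *
p=np.load('p.npy');h=p[:2];a=p[2]+p[3]+2*np.pi
r=np.array([np.cos(a),np.sin(a)]);t=np.array([-r[1],r[0]])
g=h+.130*r-.042*t;d,w=to([*g,.09],a);print(d,w)
# per-row shift in tool axes rotating by twist w/6 each row
for k in range(6):
    th=w/6*k;c,s=np.cos(th),np.sin(th);print(np.round([(c*d[0]+s*d[1])/6,(-s*d[0]+c*d[1])/6],1))
E
```

```text
[-51.7  86.8 -40. ] 0.638
[-8.6 14.5]
[-7.  15.3]
[-5.4 16. ]
[-3.6 16.4]
[-1.9 16.7]
[-0.1 16.8]
```

```bash
python3 -m inch '[[[0,0,-40],0,1],[[-8.6,14.5,0],0.106,1],[[-7,15.3,0],0.106,1],[[-5.4,16,0],0.106,1],[[-3.6,16.4,0],0.106,1],[[-1.9,16.7,0],0.107,1],[[-0.1,16.8,0],0.107,1],[[0,0,0],0,1]]'
python3 -m inch '[[[0,0,30],0,1],[[0,0,29],0,1],[[0,0,0],0,1],[[0,0,0],0,1]]'
python3 - <<'E'
from go import *
p=np.load('p.npy');h=p[:2];s=bot.state();R=s['orientation'];e=s['ee_pos']
print((R.T@np.r_[e[:2]-h,0])*1000)
for dz in(0,.01,.02,.03):
  P=e+[0,0,dz];print(dz,((proj('scene',P)[0]-[130,130]+.5)*8-.5).round(0),((proj('side',P)[0]-[270,140]+.5)*8-.5).round(0))
a=bot.read_camera('scene')[130:200,130:180,::-1];b=bot.read_camera('side')[140:210,270:320,::-1]
cv2.imwrite('pics/z5.png',cv2.resize(np.hstack([a,b]),None,fx=8,fy=8,interpolation=0))
E
```

```text
time_s: 4.5
ee_pos: [0.4458, -0.23, 0.09]
orientation: [[-0.409, -0.912, -0.001], [-0.912, 0.409, 0.0], [0.0, 0.001, -1.0]]
wrist_force: [0.3, 0.0, -0.5]
gripper_width: -0.0002
time_s: 4.83
ee_pos: [0.4473, -0.2302, 0.0302]
orientation: [[-0.403, -0.915, -0.003], [-0.915, 0.403, 0.002], [-0.0, 0.003, -1.0]]
wrist_force: [0.6, 0.6, 0.4]
gripper_width: -0.0
[1.29929491e+02 4.27235385e+01 8.99204164e-02]
0 [468. 413.] [291. 357.]
0.01 [466. 395.] [292. 340.]
0.02 [464. 376.] [294. 323.]
0.03 [461. 358.] [296. 306.]
```

View pics/z5.png

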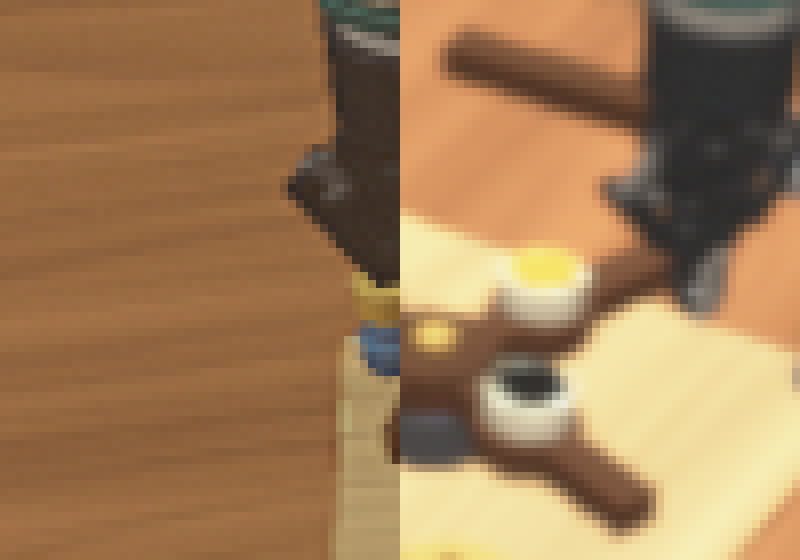

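```bash
python3 -m inch '[[[0,0,8],0,1],[[0,0,0],0,1],[[0,-6,0],0,1],[[0,-6,0],0,1],[[0,-6,0],0,1],[[0,0,0],0,1]]'
python3 -m inch '[[[1.4,-10.6,0],-0.08,1],[[1.4,-10.6,0],-0.08,1],[[1.4,-10.6,0],-0.08,1],[[1.4,-10.6,0],-0.08,1]]'
python3 - <<'E'
from go import *
p=np.load('p.npy');h=p[:2];s=bot.state();R=s['orientation']
print((R.T@np.r_[s['ee_pos'][:2]-h,0])*1000)
a=bot.read_camera('scene')[100:250,130:330,::-1];cv2.imwrite('pics/sc6.png',cv2.resize(a,None,fx=4,fy=4,interpolation=2))
E
```

```text
time_s: 5.43
ee_pos: [0.4659, -0.2385, 0.0235]
orientation: [[-0.403, -0.915, 0.001], [-0.915, 0.403, -0.001], [0.0, -0.001, -1.0]]
wrist_force: [0.1, 0.2, -0.6]
gripper_width: 0.0
time_s: 5.77
ee_pos: [0.5037, -0.256, 0.0229]
orientation: [[-0.091, -0.996, -0.001], [-0.996, 0.091, -0.0], [0.0, 0.001, -1.0]]
wrist_force: [-1.0, -0.9, 0.6]
gripper_width: -0.0002
[1.30172280e+02 2.33135149e+01 5.41857303e-02]
```

View pics/sc6.png

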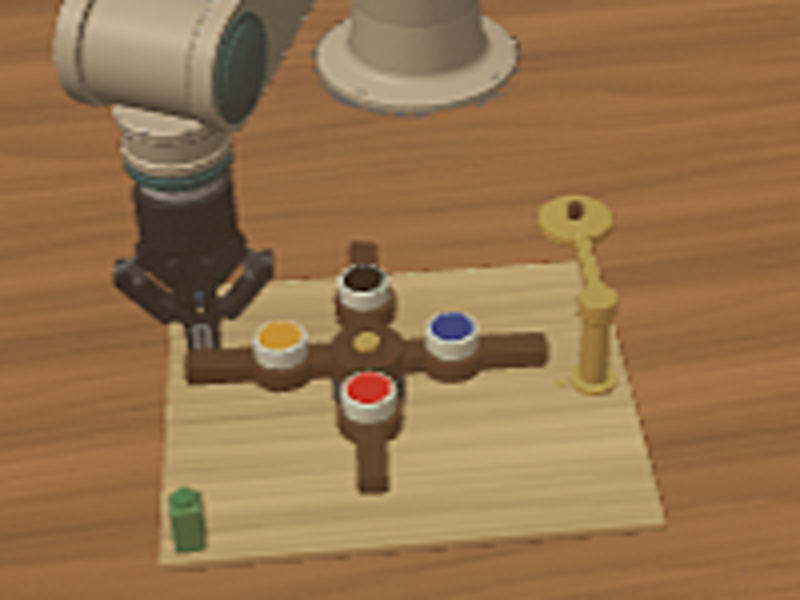

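```bash
python3 -m inch '[[[1.4,-10.6,0],-0.08,1],[[1.4,-10.6,0],-0.08,1],[[1.4,-10.6,0],-0.08,1],[[1.4,-10.6,0],-0.08,1],[[1.4,-10.6,0],-0.08,1],[[1.4,-10.6,0],-0.08,1],[[1.4,-10.6,0],-0.08,1],[[1.4,-10.6,0],-0.08,1]]'
python3 -m inch '[[[1.4,-10.6,0],-0.08,1],[[1.4,-10.6,0],-0.08,1],[[1.4,-10.6,0],-0.08,1],[[1.4,-10.6,0],-0.08,1],[[1.4,-10.6,0],-0.08,1],[[0.8,-5.3,0],-0.04,1],[[0,0,0],0,1]]'
python3 - <<'E'
from go import *
p=np.load('p.npy');h=p[:2];s=bot.state();R=s['orientation']
print((R.T@np.r_[s['ee_pos'][:2]-h,0])*1000,s['q'])
a=bot.read_camera('scene')[130:260,160:305,::-1];cv2.imwrite('pics/sc7.png',cv2.resize(a,None,fx=5.4,fy=4.6*5.4/4.6,interpolation=2)[:600])
E
```

```text
time_s: 6.48
ee_pos: [0.5875, -0.2512, 0.0229]
orientation: [[0.52, -0.854, -0.0], [-0.854, -0.52, -0.0], [0.0, 0.001, -1.0]]
wrist_force: [-1.6, -1.3, 0.3]
gripper_width: -0.0
time_s: 7.07
ee_pos: [0.6363, -0.2174, 0.0229]
orientation: [[0.834, -0.552, -0.0], [-0.552, -0.834, 0.0], [-0.0, -0.0, -1.0]]
wrist_force: [-0.3, 0.2, -0.2]
gripper_width: -0.0001
[ 1.30366797e+02  2.02853388e+01 -1.85740086e-02] [-3.84189067e-01  5.84202457e-01  1.12517163e+00  1.81904905e-04
  1.43230190e+00  2.00795808e-01]
```

View pics/sc7.png

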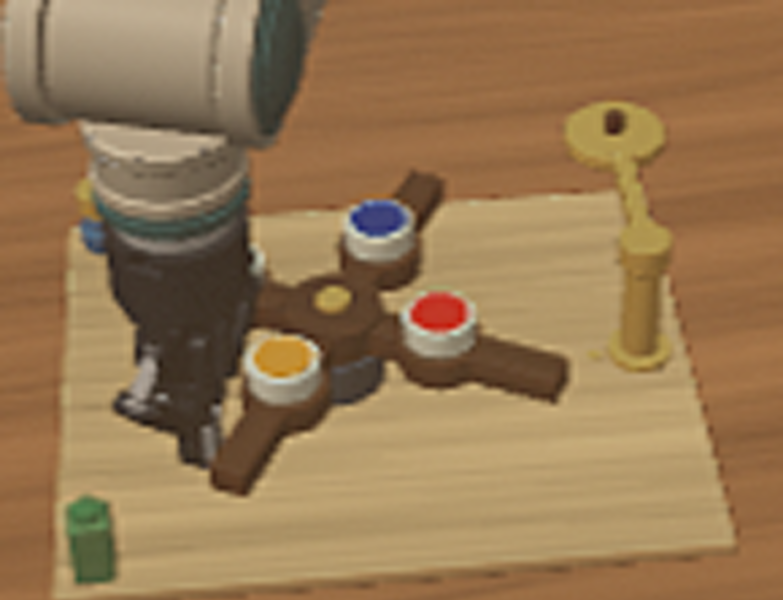

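```bash
cat > car.py <<'E'
from h import *
from scipy.optimize import minimize_scalar
p=np.load('p.npy')
def car(obs,info,n):  # obs name->px ; per-pot fit
    out={}
    for k,u in obs.items():
        f=lambda a:((proj(n,feats([*p[:3],a,p[4]])[k],info)[0]-u)**2).sum()
        g=np.linspace(-np.pi,np.pi,73);b=min(g,key=f)
        r=minimize_scalar(f,(b-.05,b+.05));out[k]=(round(r.x,3),round(r.fun**.5,2))
    return out
E
python3 - <<'E'
from car import *
z=lambda u:(np.array(u)+.5)/5.4-.5+[160,130]
print(car({'red':z((440,312)),'blue':z((380,217)),'ochre':z((283,357))},bot.camera_info('scene'),'scene'))
E
```

```text
{'red': (np.float64(-0.46), np.float64(0.15)), 'blue': (np.float64(-0.484), np.float64(0.59)), 'ochre': (np.float64(-0.482), np.float64(0.22))}
```

```bash
python3 -m inch '[[[1.2,-10.5,0],-0.08,1],[[1.2,-10.5,0],-0.08,1],[[1.2,-10.5,0],-0.08,1],[[0.6,-5.3,0],-0.04,1],[[0.6,-5.3,0],-0.04,1],[[0.3,-2.6,0],-0.02,1],[[0.3,-2.6,0],-0.02,1],[[0,0,0],0,1]]'
python3 - <<'E'
from go import *
p=np.load('p.npy');h=p[:2];s=bot.state();R=s['orientation']
print((R.T@np.r_[s['ee_pos'][:2]-h,0])*1000)
a=bot.read_camera('scene')[145:255,160:305,::-1];cv2.imwrite('pics/sc8.png',cv2.resize(a,None,fx=5.4,fy=5.4,interpolation=2))
a=bot.read_camera('side')[145:245,200:345,::-1];cv2.imwrite('pics/si8.png',cv2.resize(a,None,fx=5.4,fy=5.4,interpolation=2))
np.save('wi.npy',bot.camera_info('wrist'));cv2.imwrite('pics/w8.png',bot.read_camera('wrist')[:,:,::-1])
E
```

```text
time_s: 7.78
ee_pos: [0.6604, -0.178, 0.023]
orientation: [[0.974, -0.224, -0.0], [-0.224, -0.974, -0.0], [-0.0, 0.0, -1.0]]
wrist_force: [-1.1, -0.4, 0.3]
gripper_width: -0.0003
[ 1.29686974e+02  2.09380636e+01 -4.46697199e-03]
```

View pics/sc8.png

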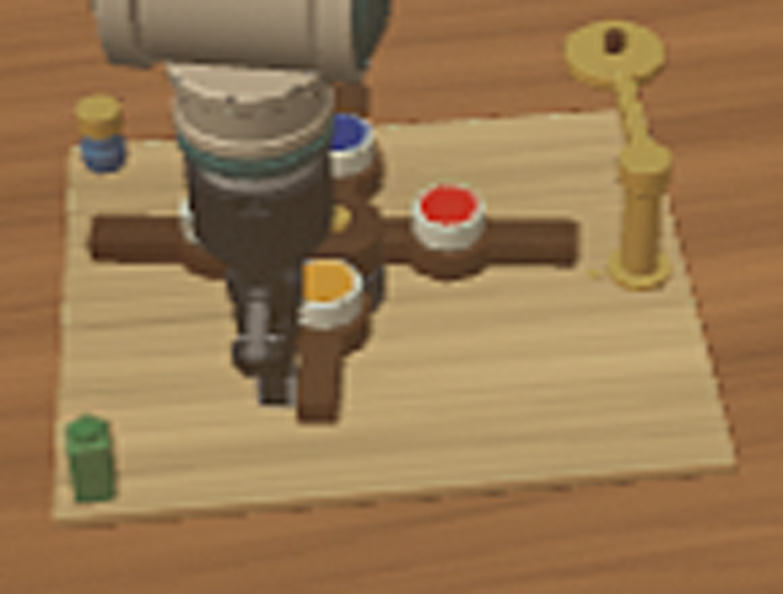

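View pics/si8.png

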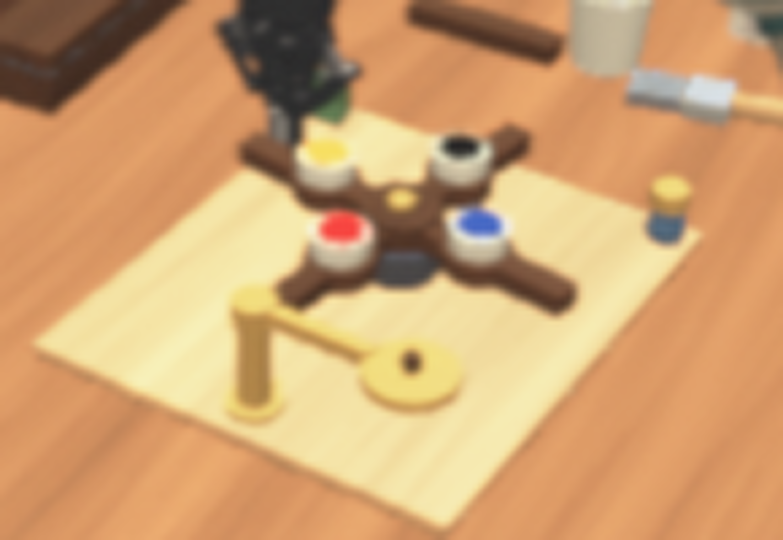

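View pics/w8.png

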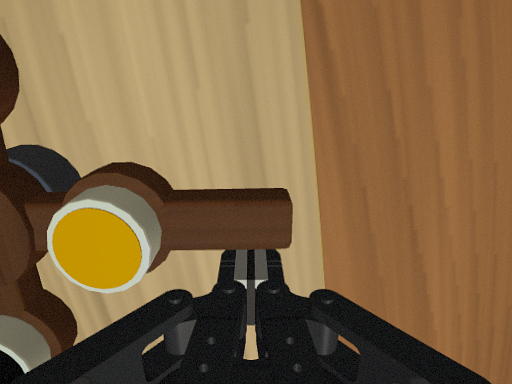

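```bash
python3 - <<'E'
from car import *
z=lambda u,o:(np.array(u)+.5)/5.4-.5+o
print(car({'red':z((448,206),[160,145])},bot.camera_info('scene'),'scene'))
print(car({k:z(v,[200,145]) for k,v in dict(red=(341,228),blue=(480,223),ochre=(326,152),black=(460,148)).items()},bot.camera_info('side'),'side'))
E
```

```text
{'red': (np.float64(-0.114), np.float64(0.09))}
{'red': (np.float64(-0.148), np.float64(0.6)), 'blue': (np.float64(-0.11), np.float64(0.67)), 'ochre': (np.float64(-0.108), np.float64(0.57)), 'black': (np.float64(-0.097), np.float64(0.06))}
```

```bash
python3 -m inch '[[[0.4,-2.6,0],-0.02,1],[[0.4,-2.6,0],-0.02,1],[[0.4,-2.6,0],-0.02,1],[[0.4,-2.6,0],-0.02,1],[[0.3,-1.9,0],-0.015,1],[[0,0,0],0,1]]'
python3 - <<'E'
from go import *
a=bot.read_camera('scene')[145:255,160:305,::-1];cv2.imwrite('pics/sc9.png',cv2.resize(a,None,fx=5.4,fy=5.4,interpolation=2))
a=bot.read_camera('side')[145:245,200:345,::-1];cv2.imwrite('pics/si9.png',cv2.resize(a,None,fx=5.4,fy=5.4,interpolation=2))
E
# back off and rise
python3 -m inch '[[[0,8,0],0,1],[[0,10,0],0,1],[[0,0,-40],0,1],[[0,0,-40],0,1],[[0,0,-40],0,1],[[0,0,-40],0,1]]'
```

```text
time_s: 8.43
ee_pos: [0.6649, -0.1657, 0.023]
orientation: [[0.992, -0.129, 0.0], [-0.129, -0.992, 0.0], [0.0, -0.0, -1.0]]
wrist_force: [-0.4, 0.2, 0.2]
gripper_width: 0.0001
time_s: 9.03
ee_pos: [0.6618, -0.1854, 0.185]
orientation: [[0.991, -0.132, 0.0], [-0.132, -0.991, -0.0], [0.0, 0.0, -1.0]]
wrist_force: [0.5, -0.2, 1.0]
gripper_width: 0.0
```

View pics/sc9.png

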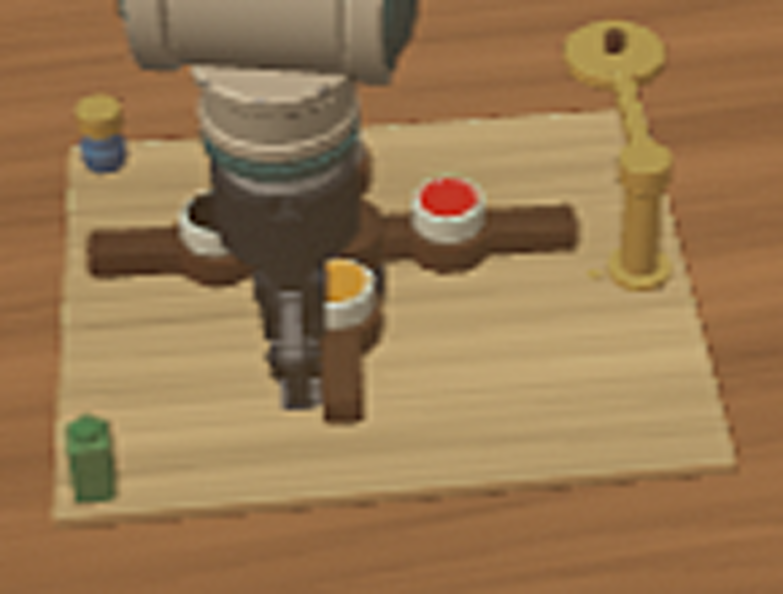

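View pics/si9.png

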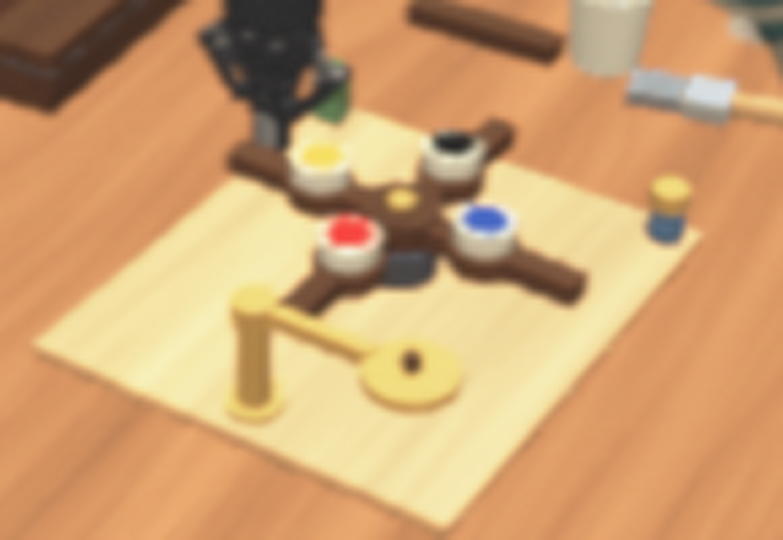

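```bash
python3 -m inch '[[[-40,0,-20],0,1],[[-40,-20,-20],0,1],[[-20,-30,0],0,1],[[0,0,0],0,1],[[0,0,0],0,1]]'
python3 - <<'E'
from car import *
i=bot.camera_info('wrist');a=bot.read_camera('wrist');cv2.imwrite('pics/w10.png',cv2.resize(a[:,:,::-1],None,fx=1.5,fy=1.5))
np.save('wi.npy',i,allow_pickle=True)
for k,v in feats([*p[:3],0,p[4]]).items():print(k,(proj('wrist',v,i)[0]*1.5).round(0))
z=lambda u,o:(np.array(u)+.5)/5.4-.5+o
print(car({'red':z((448,197),[160,145])},bot.camera_info('scene'),'scene'))
print(car({k:z(v,[200,145]) for k,v in dict(red=(350,232),blue=(485,219),ochre=(320,156),black=(452,143)).items()},bot.camera_info('side'),'side'))
E
```

```text
time_s: 9.45
ee_pos: [0.5775, -0.1255, 0.2196]
orientation: [[0.992, -0.13, 0.001], [-0.13, -0.992, -0.001], [0.001, 0.0, -1.0]]
wrist_force: [0.6, -1.0, -0.8]
gripper_width: 0.0004
pp [551. -75.]
mp [ 77. -46.]
mm [165. 422.]
pm [525. 410.]
red [312. 158.]
red_tip [308.  31.]
blue [218. 269.]
blue_tip [126. 262.]
black [328. 358.]
black_tip [338. 427.]
ochre [424. 261.]
ochre_tip [528. 246.]
hub [322. 258.]
post [290. -67.]
disc [ 81. -42.]
bar [178. -57.]
{'red': (np.float64(0.008), np.float64(0.01))}
{'red': (np.float64(-0.032), np.float64(0.63)), 'blue': (np.float64(-0.014), np.float64(0.64)), 'ochre': (np.float64(-0.009), np.float64(0.64)), 'black': (np.float64(0.01), np.float64(0.38))}
```

View pics/w10.png

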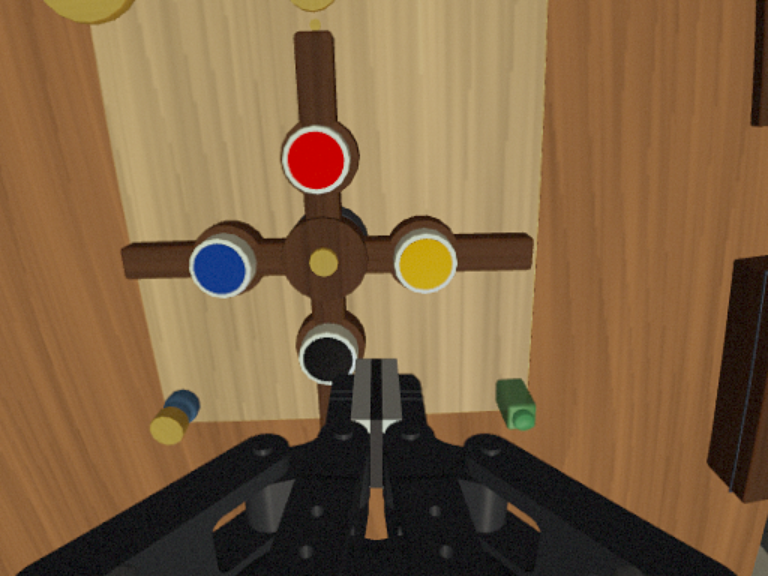

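```bash
cat > lid.py <<'E'
from go import *
p=np.load('p.npy');P=feats(p)['post'][:2]
def pol():
    s=bot.state();R=s['orientation'];return ((R.T@np.r_[s['ee_pos'][:2]-P,0])*1000).round(1)[:2]
E
python3 - <<'E'
from lid import *
b=-np.pi/2-p[4]+p[2];r=np.array([np.cos(b),np.sin(b)]);t=np.array([-r[1],r[0]])
g=P+.060*r-.040*t;print(np.degrees(b)%360,g,to([*g,.16],b+np.pi),bot.state()['q'])
E
```

```text
175.05396167702756 [0.49868737 0.10084748] (array([-108.3, -214.8,   58.8]), np.float64(-0.045)) [-2.77257298e-01  2.38268885e-01  1.17307455e+00 -4.63835725e-04
  1.72930899e+00 -1.46178096e-01]
```

```bash
python3 -m inch '[[[-18,-35.8,0],0,1],[[-18,-35.8,0],0,1],[[-18,-35.8,0],0,1],[[-18,-35.8,0],0,1],[[-18,-35.8,0],0,1],[[-18,-35.8,0],0,1],[[0,0,30],-0.045,1],[[0,0,30],0,1]]'
python3 -m inch '[[[0,0,40],0,1],[[0,0,0],0,1],[[0,0,0],0,1],[[0,0,0],0,1]]'
python3 - <<'E'
from lid import *
print(pol());e=bot.state()['ee_pos']
for dz in(0,.02,.03):
  Q=e+[0,0,dz];print(((proj('scene',Q)[0]-[210,110]+.5)*6-.5).round(0),((proj('side',Q)[0]-[200,150]+.5)*6-.5).round(0))
a=bot.read_camera('scene')[110:210,210:340,::-1];cv2.imwrite('pics/sc11.png',cv2.resize(a,None,fx=6,fy=6,interpolation=2))
a=bot.read_camera('side')[150:250,200:330,::-1];cv2.imwrite('pics/si11.png',cv2.resize(a,None,fx=6,fy=6,interpolation=2))
cv2.imwrite('pics/w11.png',bot.read_camera('wrist')[:,:,::-1])
E
```

```text
time_s: 10.17
ee_pos: [0.5005, 0.1028, 0.1597]
orientation: [[0.997, -0.081, 0.005], [-0.081, -0.997, 0.0], [0.005, -0.001, -1.0]]
wrist_force: [-0.0, -0.6, -0.3]
gripper_width: -0.0001
time_s: 10.5
ee_pos: [0.5005, 0.1009, 0.1207]
orientation: [[0.996, -0.087, 0.002], [-0.087, -0.996, 0.0], [0.002, -0.0, -1.0]]
wrist_force: [-0.1, -0.3, 0.3]
gripper_width: -0.0003
[-58.3 -40.2]
[475. 287.] [329. 348.]
[477. 257.] [329. 319.]
[478. 242.] [329. 305.]
```

View pics/sc11.png

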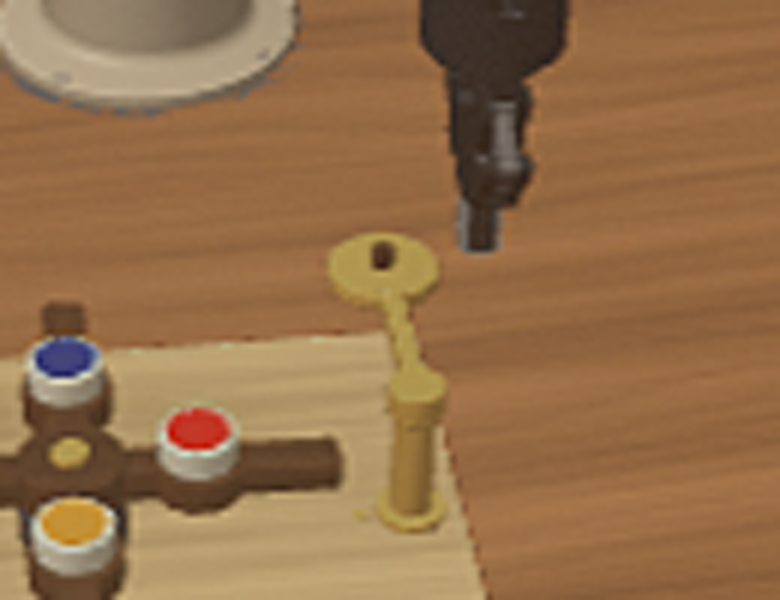

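View pics/si11.png

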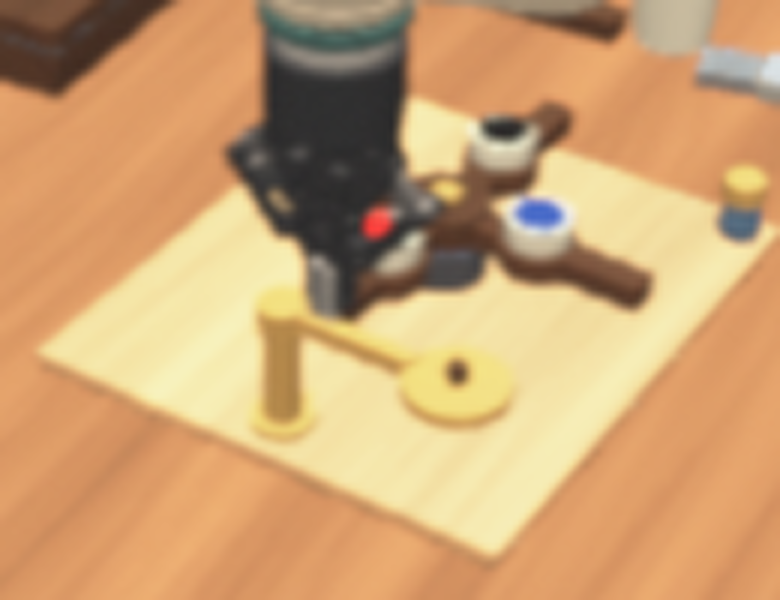

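View pics/w11.png

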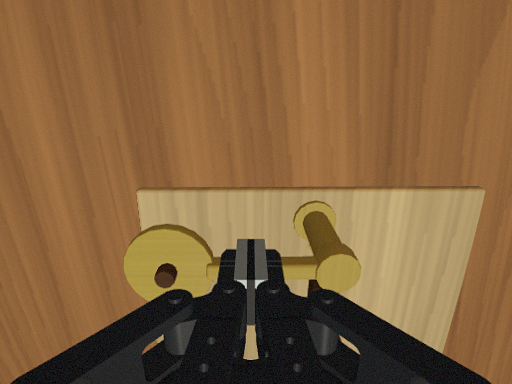

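```bash
python3 -m inch '[[[0,0,33],0,1],[[0,0,32],0,1],[[0,0,0],0,1],[[0,0,0],0,1],[[0,7,0],0,1],[[0,7,0],0,1],[[0,7,0],0,1],[[0,0,0],0,1]]'
python3 -m inch '[[[-1.2,4.7,0],-0.08,1],[[-1.2,4.7,0],-0.08,1],[[-1.2,4.7,0],-0.08,1],[[-1.2,4.7,0],-0.08,1],[[-1.2,4.7,0],-0.08,1],[[-1.2,4.7,0],-0.08,1]]'
python3 - <<'E'
from lid import *
print(pol())
a=bot.read_camera('scene')[110:210,210:340,::-1];cv2.imwrite('pics/sc12.png',cv2.resize(a,None,fx=6,fy=6,interpolation=2))
a=bot.read_camera('side')[150:250,200:330,::-1];cv2.imwrite('pics/si12.png',cv2.resize(a,None,fx=6,fy=6,interpolation=2))
E
```

```text
time_s: 11.32
ee_pos: [0.498, 0.0791, 0.0552]
orientation: [[0.996, -0.087, 0.003], [-0.087, -0.996, -0.0], [0.003, 0.0, -1.0]]
wrist_force: [0.3, 0.1, 0.4]
gripper_width: -0.0002
time_s: 11.82
ee_pos: [0.4933, 0.0517, 0.0543]
orientation: [[0.922, 0.387, 0.001], [0.387, -0.922, 0.0], [0.001, -0.0, -1.0]]
wrist_force: [-2.0, 0.7, 0.4]
gripper_width: -0.0002
[-58.4 -20.1]
```

View pics/sc12.png

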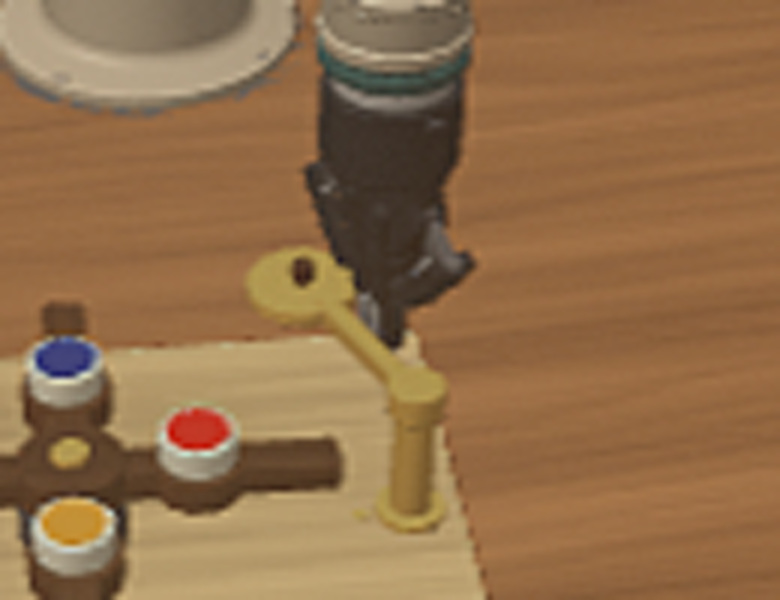

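View pics/si12.png

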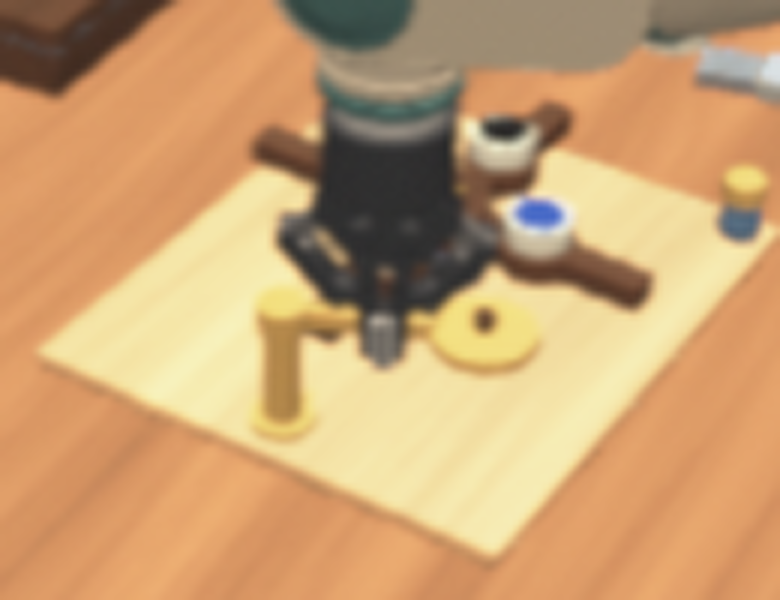

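```bash
python3 -m inch '[[[-1.2,4.7,0],-0.08,1],[[-1.2,4.7,0],-0.08,1],[[-1.2,4.7,0],-0.08,1],[[-1.2,4.7,0],-0.08,1],[[-1.2,4.7,0],-0.08,1],[[-1.2,4.7,0],-0.08,1],[[-1.2,4.7,0],-0.08,1],[[-1.2,4.7,0],-0.08,1]]'
python3 - <<'E'
from lid import *
print(pol(),bot.state()['q'])
a=bot.read_camera('scene')[110:210,210:340,::-1];cv2.imwrite('pics/sc13.png',cv2.resize(a,None,fx=6,fy=6,interpolation=2))
a=bot.read_camera('side')[150:250,200:330,::-1];cv2.imwrite('pics/si13.png',cv2.resize(a,None,fx=6,fy=6,interpolation=2))
E
```

```text
time_s: 12.58
ee_pos: [0.5089, 0.0171, 0.0539]
orientation: [[0.511, 0.86, -0.0], [0.86, -0.511, 0.0], [-0.0, -0.0, -1.0]]
wrist_force: [-1.7, -0.7, 0.8]
gripper_width: 0.0001
[-56.8 -19.9] [-3.89647255e-02  1.16876437e-01  1.64564977e+00  2.06195193e-05
  1.37942349e+00 -1.07378038e+00]
```

View pics/sc13.png

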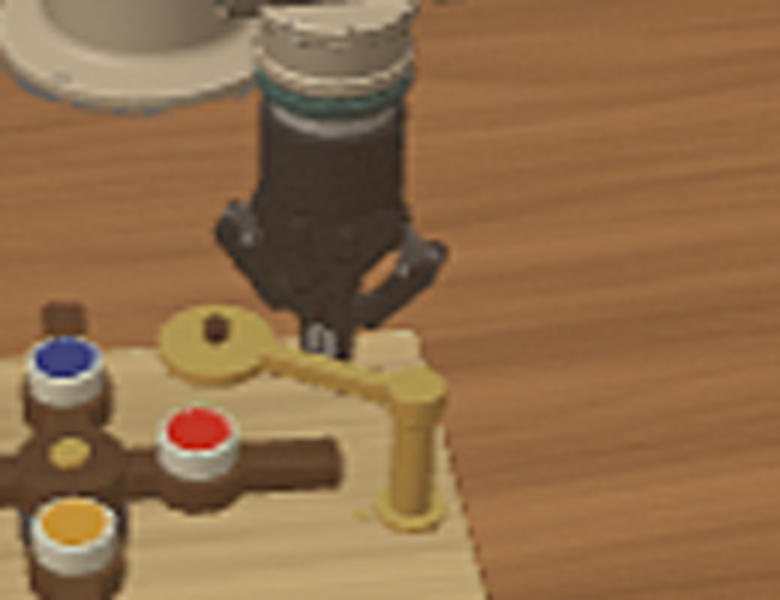

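View pics/si13.png

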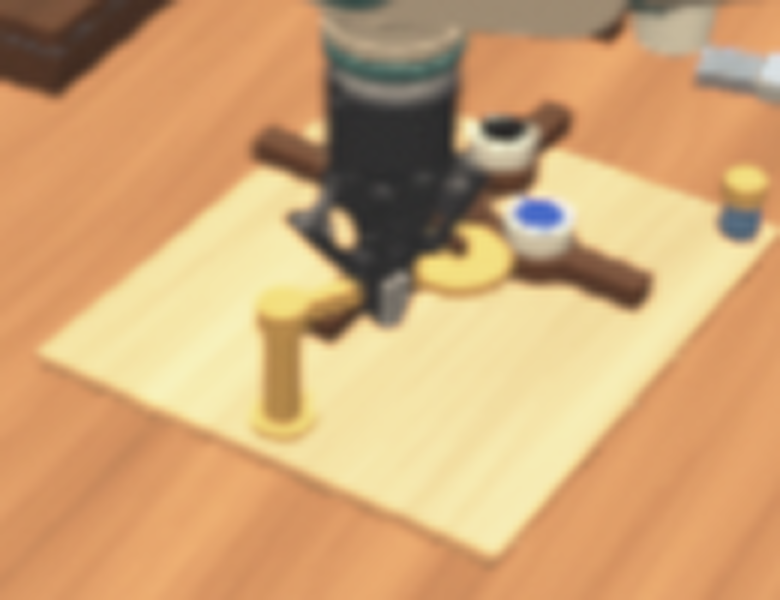

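```bash
python3 -m inch '[[[-1.2,4.7,0],-0.08,1],[[-1.2,4.7,0],-0.08,1],[[-1.2,4.7,0],-0.08,1],[[-1.2,4.7,0],-0.08,1],[[-0.4,2,0],-0.03,1],[[0,0,0],0,1]]'
python3 -m inch '[[[-0.3,1.5,0],-0.02,1],[[-0.3,1.5,0],-0.02,1],[[0,0,0],0,1]]'
python3 - <<'E'
from lid import *
print(pol())
a=bot.read_camera('scene')[110:210,210:340,::-1];cv2.imwrite('pics/sc14.png',cv2.resize(a,None,fx=6,fy=6,interpolation=2))
E
```

```text
time_s: 13.18
ee_pos: [0.5263, 0.0044, 0.0539]
orientation: [[0.189, 0.982, 0.001], [0.982, -0.189, -0.0], [0.0, 0.001, -1.0]]
wrist_force: [0.3, -0.4, 0.5]
gripper_width: 0.0002
time_s: 13.43
ee_pos: [0.529, 0.0034, 0.0537]
orientation: [[0.146, 0.989, 0.0], [0.989, -0.146, -0.0], [-0.0, 0.0, -1.0]]
wrist_force: [0.1, -0.3, -0.8]
gripper_width: 0.0003
[-55.7 -18. ]
```

View pics/sc14.png

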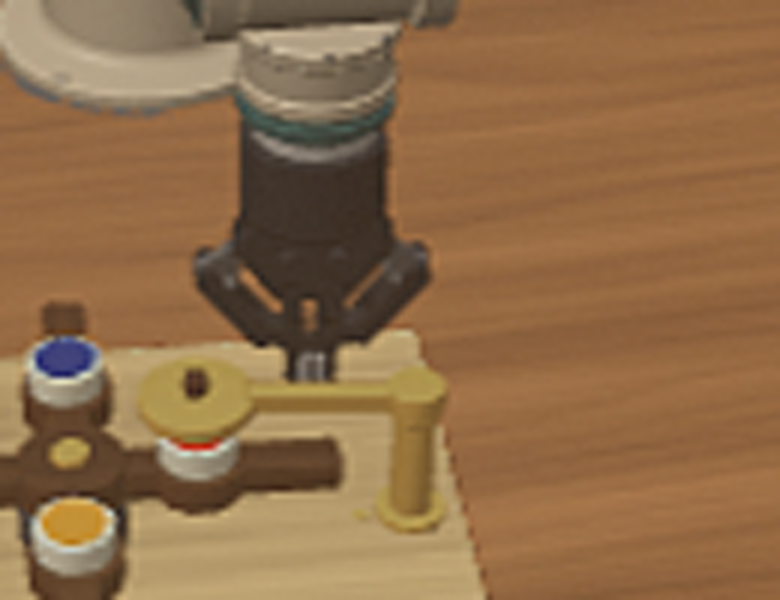

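```bash
for i in 1; do python3 -m inch '[[[-0.1,1.5,0],-0.02,1],[[-0.1,1.5,0],-0.02,1],[[0,1.5,0],-0.01,1],[[0,0,0],0,1]]'; done
python3 -m inch '[[[0,1.5,0],-0.01,1],[[0,1.5,0],0,1],[[0,0,0],0,1]]'
python3 -c "
from lid import *
print(pol())"
```

```text
time_s: 13.82
ee_pos: [0.5336, 0.0025, 0.0536]
orientation: [[0.096, 0.995, 0.0], [0.995, -0.096, -0.0], [-0.0, 0.0, -1.0]]
wrist_force: [-0.3, -0.0, 0.1]
gripper_width: -0.0004
time_s: 14.07
ee_pos: [0.5353, 0.0023, 0.0536]
orientation: [[0.087, 0.996, -0.003], [0.996, -0.087, 0.0], [-0.0, -0.003, -1.0]]
wrist_force: [-7.6, 0.1, 4.6]
gripper_width: -0.0
[-55. -15.]
```

```bash
python3 -m inch '[[[0,-4,0],0,1],[[0,-10,0],0,1],[[0,-20,0],0,1],[[0,0,0],0,1],[[0,0,-40],0,1],[[0,0,-40],0,1],[[0,0,-40],0,1],[[0,0,0],0,1]]'
python3 - <<'E'
from lid import *
i=bot.camera_info('wrist');a=bot.read_camera('wrist');cv2.imwrite('pics/w15.png',a[:,:,::-1])
for k,v in feats([*p[:3],0,0]).items():print(k,proj('wrist',v,i)[0].round(0))
for k,v in feats([*p[:3],0,0]).items():
  if k in('disc','red','post','bar'):print(k,((proj('scene',v)[0]-[160,130]+.5)*5.4).round(0),((proj('side',v)[0]-[200,145]+.5)*5.4).round(0))
a=bot.read_camera('scene')[130:240,160:305,::-1];cv2.imwrite('pics/sc15.png',cv2.resize(a,None,fx=5.4,fy=5.4,interpolation=2))
a=bot.read_camera('side')[145:245,200:345,::-1];cv2.imwrite('pics/si15.png',cv2.resize(a,None,fx=5.4,fy=5.4,interpolation=2))
E
```

```text
time_s: 14.73
ee_pos: [0.5065, 0.005, 0.1833]
orientation: [[0.087, 0.996, 0.016], [0.996, -0.087, -0.001], [0.0, 0.016, -1.0]]
wrist_force: [0.7, -0.1, 1.3]
gripper_width: 0.0002
pp [315. 316.]
mp [339.  40.]
mm [-35.  49.]
pm [ 32. 311.]
red [183. 226.]
red_tip [266. 214.]
blue [ 99. 154.]
blue_tip [101.  60.]
black [ 41. 225.]
black_tip [-11. 212.]
ochre [121. 287.]
ochre_tip [139. 327.]
hub [117. 219.]
post [315. 237.]
disc [180. 233.]
bar [245. 236.]
red [449. 279.] [352. 237.]
post [646. 239.] [254. 300.]
disc [448. 261.] [352. 220.]
bar [545. 249.] [306. 256.]
```

View pics/w15.png

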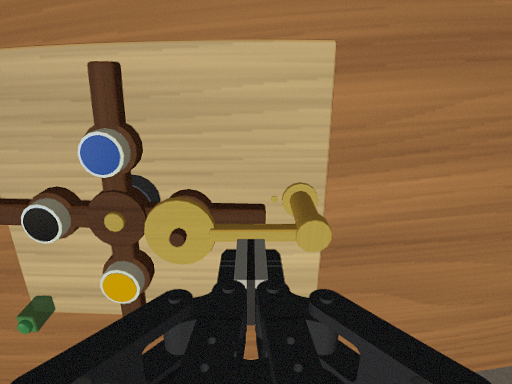

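View pics/sc15.png

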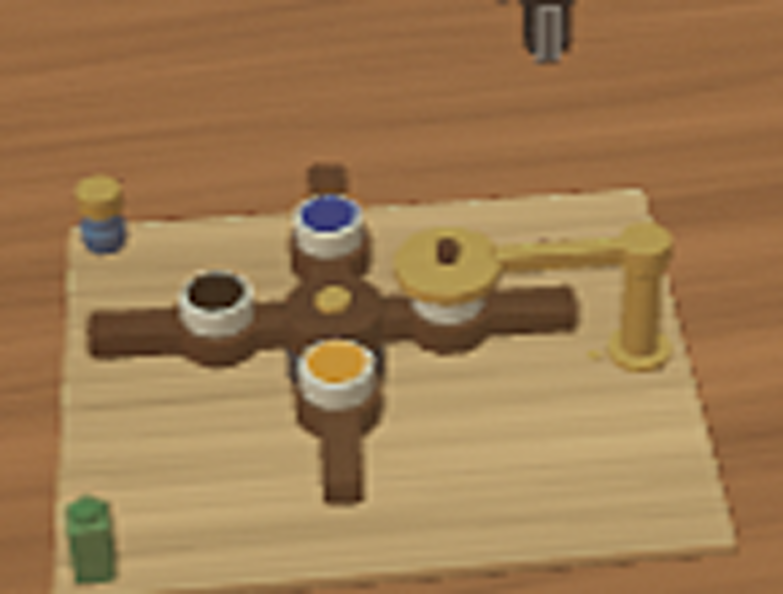

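View pics/si15.png

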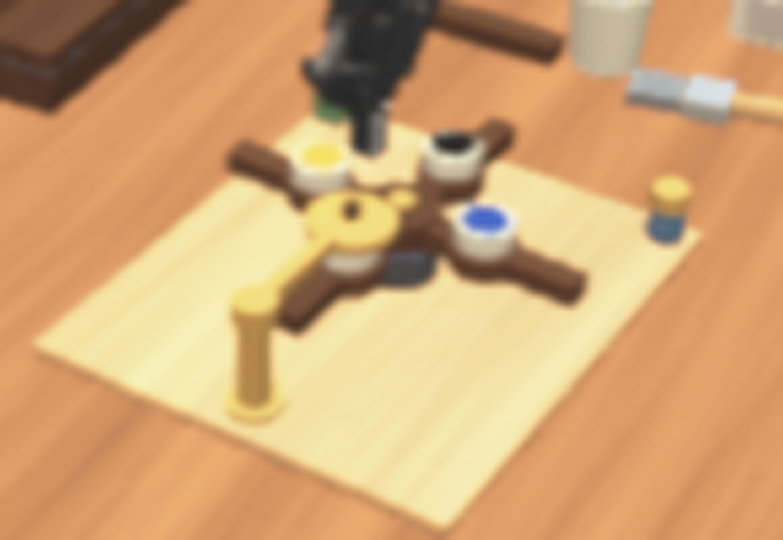

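```bash
python3 -c "
from station import bot
s=bot.state();print(s['time_s'],s['wrist_force'],abs(s['qvel']).max() if hasattr(s['qvel'],'max') else s['qvel'])
print(bot.job_done())"
```

```text
14.8833 [-0.89973573 -0.61155177 -0.50001099] 0.041128598849025776
the job is handed in; nothing more can be done
None
```

I turned the carousel until the red pot stood in front of the brass post, then pushed the lid's bar round to its stop so the lid covers the red pot. I handed the job in at 14.9 s.

- **Carousel:** I pushed on the end of the ochre pot's arm, about 1.9 rad counter-clockwise. The wrist picture put the final angle about 0.025 rad short of zero. The other two cameras read between -0.03 and +0.01 rad. I left it there, since the lid has about 11 mm of margin around the pot.
- **Lid:** The wrist force rose to about 8 N when the bar met its stop. In the last pictures the disc's centre was within about 1 pixel of where it should be when closed, and no red was visible. The arm was clear of everything.
- **Loose things:** The seal and dropper had not moved in the last pictures. I did not check the other loose things closely, but the gripper did not go near them.

**Failed first push:** the visible fingertips stand about 20–25 mm higher than the reported tool position. My first push therefore passed over the arm without touching it. I corrected the height and repeated the push.

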